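# Press the bushing flush into the printed bracket

## Robot

A 6-joint arm with a two-finger parallel gripper is mounted at the origin on the work surface. World frame = base frame: x ahead of the robot, y to its left, z up, the work surface at z = 0. Lengths are in mm, angles in rad, forces in N, time in s.
With the tool pointing down it reaches from about 375 to 900 mm from the base axis. Payload 3.1 kg.
Tool frame: the origin (TCP) lies at the very end of the fingers, on their centre line; the grasp point (between the pads) lies 19 mm behind it (arm.tcp_to_grasp is the distance from the TCP to the grasp point, in mm); y points along the fingers, x is the direction in which the jaws open and shut, and the axes are right-handed (so a half turn about y gives the same grasp; the last joint's range is limited). The gripper opens to 85 mm and grips with 20 to 120 N. Pads are 22 mm wide; open, the fingers measure 114 mm over their backs; the gripper's body (76 mm by 85 mm) begins 54 mm behind the grasp point. The pads swing forward as they close: fully open they stand 13 mm farther back than shut.
Start: joints at [1.006, 0.527, 1.433, -0, 1.181, -0.178], TCP at [235.725, 578.818, 231.31] pointing down, gripper open.
Joint ranges: [-3.08, 3.08], [-0.75, 2.2], [0.22, 2.44], [-1.43, 4.57], [0, 2.65], [-2.85, 2.85]. Speed limits (rad/s): [2.79, 2.79, 3.14, 3.14, 3.14, 3.14].

## Interface

Orientations are given as [roll, pitch, yaw] about the fixed x, y, z axes, in that order (R = Rz(yaw) Ry(pitch) Rx(roll)).
In Python, from cell import arm gives the robot as it stands.
- The arm moves only by the tool send_rows, never from a script. Its argument "rows" is a list of rows, each an object of numbers: "dx", "dy", "dz": the shift along the tool's x, y, z in cm; "yaw": the turn about the tool's y in degrees; "gripper": the closure, from 0 (fully open) to 1 (shut). A call has 1 to 5 rows; each row shifts and turns the commanded pose from where the row before left it, along the tool's axes as they then stand; what a row does not reach is not made up. A row lasts 1/8 s, in which the tool goes at most 62.5 mm and 10.7 degrees, less where a joint would pass 70% of its speed; a pose out of reach is approached as far as the arm can. A call with a gripper value outside its range is refused whole. The fingers move at their own pace and stop on an object; "newtons" is the grip in N (left out, the last holds). Time passes only in rows, so rows that do not move let the fingers close. It gives the time, the measured TCP pose, the force and the opening at its end, in the units of the state.
- arm.get_obs(): the state, without advancing time (a new reading comes with each control period).
- arm.get_image(name): name is "scene" or "side" or "wrist"; returns a dict with "frame" (480x640x3 uint8, blue, green, red), "fx", "fy", "cx", "cy" (pixels), "R" (3x3) and "t" (3): a world point X has camera coordinates R X + t. Camera axes: x right, y down, z forward; pixel columns grow to the right and rows downward; lengths in mm; the calibration is good to about 2 mm. A picture is of the moment at which its call begins. There is no depth.
- arm.sign_off(): hands the job in, once; it reports no verdict.
The state is a dict: "time": time; "joint_positions": joint angles; "dq": joint speeds; "tau": joint torques, N m; "eef_pos": TCP position; "orientation": TCP orientation; "force": force on the tool from outside, world axes, zero at the start; "torque": the same for the moment, N m; "finger_gap": opening from 0.0 (shut) to 1.0 (fully open).
Only numpy, scipy, OpenCV 4.12 (cv2) and the standard library are available. Lean on these libraries where they do the work, as an engineer would, in place of code of your own. Each camera call takes 0.05 s, during which the arm holds its last target. There are 200 camera calls.

## Task

Lay the orange printed bracket flat on the blue press, between its guides with the brass bushing under the ram, and let go of it. Pull the red lever all the way down to its stop, hold it there for about half a second so that the bushing ends flush, then ease the lever slowly back up to rest, never letting it fly up, and leave the bracket in the press. Grip the printed bracket lightly, and do not disturb the white bracket or the other things on the bench.

Things in the scene. Friction and masses are not known exactly. Their poses are not given: they have to be found in the camera images.
- press: Blue bench press, fixed. Origin: underside of its base, on the ram's axis; z up, open front to its -x. In its frame, mm: base x -90 to 130, y +-75, top z 30 (the bracket lies on it). Two steel guides 12 high on the base, x -55 to 30, inner faces y +-22, outer +-34; back stop face x 30, 30 high. Head overhangs: x -30 to 120, y +-40, z 155 to 250; column from x 60, y +-35.
- ram_axis (a point): Point on the ram's axis at the top of the press base (z 30 mm in the press frame); the bushing must stand over it. The steel ram, 32 mm diameter, hangs from the head; its end is at z 122 mm at rest, z 70 mm at full stroke.
- lever_pivot (a point): Point on the lever's horizontal hinge axis (which runs along the press's y), level in y with lever_grip: at x +20, y -120, z 175 mm in the press frame.
- lever_grip (a point): Where to hold the red bar handle: 22 mm diameter, 110 mm long, parallel to the press's y, from y -68 to -178 (this point y -120); 160 mm from the hinge axis. The 14 mm steel arm is at y -56. At rest the lever rises 75 deg above level towards the press's front (grip z 330); pulled, the grip swings forward and down in an arc to 9 deg above level (z 200).
- lever (a joint): Lever angle: 0 at rest (up), grows as it is pulled forward and down, stop at 1.15 rad (1.13 with a bracket in place). Sprung: returns by itself. About 4 N at the grip at first, about 20 N at the end while the bushing is driven; the ram meets the bushing at about 0.9 rad.
- bracket: Orange printed bracket, a 170 x 36 x 40 mm (x, y, z) beam, about 190 g, loose, lying flat; it cracks if squeezed by over 50 N a finger. Origin: centre of its underside; x along its length, towards the bushing end; z up. The brass bushing (22 mm diameter) stands 12 mm proud of its top at x +58 mm.
- bracket_grip (a point): Good place to grip the bracket across its 36 mm width: solid block at x -50, z 26 mm in the bracket frame (108 mm from the bushing's axis).
- bushing_top (a point): Centre of the brass bushing's top face: 52 mm above the bracket's underside at first, 40 mm when flush.
- bushing (a joint): How far the bushing has been pressed in (m): 0 at first, 0.012 when flush. Tight: takes about 28 N.
- white_bracket: White finished bracket of the same 170 x 36 x 40 mm size with its bushing already flush; a bystander, may lie on either side of the press (as may the orange one). Origin: centre of its underside.
- spool: Filament spool lying flat, cardboard flanges and orange winding, 200 mm diameter, 65 mm high; bystander. Origin: centre of its underside.
- bottle: White bottle with a red cap, 64 mm diameter, 170 mm high; bystander. Origin: centre of its underside.
- cups: Stack of white printed cups, 68 mm diameter, 120 mm high; bystander. Origin: centre of its underside.
- parts_box: Cardboard box 110 x 80 x 60 mm; bystander. Origin: centre of its underside.
- scraper: Wooden-handled scraper with a flat steel blade, lying, 200 mm long along its x; bystander. Origin: underside near its middle.
- glue_jar: Jar with a yellow lid, 64 mm diameter, 75 mm high; bystander. Origin: centre of its underside.
Things that resemble listed ones, but are neither listed nor needed, are in the scene too. There is more than one size of the bracket; the one meant has the size given above.

How it is judged (in metres and radians):
On the way, in this order (a step that is already met when the one before it is completed fails the run):
1. the bracket lies flat between the press's guides, bushing still proud, within 12 mm of the ram's axis, let go, lever at rest (horizontal distance between bushing_top and ram_axis below 0.012 m and z of bracket in the frame of press between 0.026 and 0.034 m and angle between the x axis of bracket and the x axis of press, either way round below 0.25 rad and angle between bracket's own z axis and vertical below 0.08 rad and value of joint bushing below 0.004 m and value of joint lever below 0.1 rad and contact force between the fingers and bracket below 0.1 N), for 0.2 s.
2. the lever is held at its stop (past 1.08 rad) for 0.3 s, the bushing driven in at least 9.5 mm (value of joint lever above 1.08 rad and value of joint bushing above 0.0095 m and horizontal distance between bushing_top and ram_axis below 0.012 m), for 0.3 s.
At the end, for the whole second after the job is handed in: The lever is back at rest (under 0.06 rad); the bushing is pressed in at least 9.5 of its 12 mm; the bracket still lies flat on the press base between the guides (height within 4 mm, tilt under 0.08 rad, in line within 0.25 rad), bushing within 12 mm of the ram's axis, at rest (value of joint lever below 0.06 rad and value of joint bushing above 0.0095 m and linear speed of bracket below 0.02 m/s and horizontal distance between bushing_top and ram_axis below 0.012 m and z of bracket in the frame of press between 0.026 and 0.034 m and angle between the x axis of bracket and the x axis of press, either way round below 0.25 rad and angle between bracket's own z axis and vertical below 0.08 rad); the robot touches nothing.
It fails at once if the lever flies back: its return is faster than 1.5 rad/s (velocity of joint lever below -1.5 rad/s).
It fails at once if the bracket is squeezed with more than 120 N by the fingers (contact force between the fingers and bracket above 120 N).
It fails at once if a bystander is moved by more than 30 mm or the bottle or cups are tipped (distance of any of white_bracket, spool, bottle, cups, parts_box, scraper, glue_jar from where it was at the start of the episode above 0.03 m or angle between any of bottle, cups's own z axis and vertical above 0.4 rad).
It also fails if it takes over 67 s, if anything falls off the work surface, if the arm or the gripper's body presses on something with over 40 N, if the wrist force passes 120 N, or if a joint passes its speed limit or range.

## Working session

There is one attempt and no reset: what is moved stays moved. The work goes in short steps, Python scripts to look and compute and a tool call to move; the robot and the scene stay as the last step left them, time stands still between calls to the robot, and variables do not carry over. Pictures are saved under pics/ and viewed, about 8 in all and at most 12, crops included, and the job is handed in when it is done.

Besides the shell and the picture viewer there is one more tool, called after "Call:" as name(argument=value, ...), one argument or row to a line, values as JSON. send_rows: Moves the arm, as the interface text tells. Its arguments: {"type":"object","properties":{"rows":{"type":"array"},"newtons":{"type":"number"}},"required":["rows"]}

```bash
ls; mkdir -p pics; cat > h.py <<'E'
import numpy as np, cv2
from cell import arm
def grab(n):
    im=arm.get_image(n); np.savez(f'pics/{n}.npz',**{k:np.asarray(v) for k,v in im.items()}); return im
def ray(im,u,v,z):
    R=np.asarray(im['R']);t=np.asarray(im['t'])
    d=R.T@np.array([(u-im['cx'])/im['fx'],(v-im['cy'])/im['fy'],1]);c=-R.T@t
    return c+d*(z-c[2])/d[2]
def proj(im,X):
    p=np.asarray(im['R'])@np.asarray(X,float)+np.asarray(im['t']); return np.array([im['fx']*p[0]/p[2]+im['cx'],im['fy']*p[1]/p[2]+im['cy']])
E
python3 - <<'E'
from h import *
o=arm.get_obs(); print({k:np.round(v,3) for k,v in o.items()}, arm.tcp_to_grasp)
for n in ('scene','side','wrist'):
    im=grab(n); cv2.imwrite(f'pics/{n}0.png',im['frame']); print(n,np.round(-np.asarray(im['R']).T@im['t']),im['fx'],np.round(im['R'],2).tolist())
E
```

```text
pics
{'time': np.float64(0.0), 'joint_positions': array([ 1.005,  0.528,  1.434,  0.   ,  1.181, -0.179]), 'dq': array([-0.001, -0.002, -0.   ,  0.001,  0.002, -0.001]), 'tau': array([ 0.0000e+00, -4.4234e+01, -1.7803e+01, -0.0000e+00,  8.0000e-03,
       -0.0000e+00]), 'eef_pos': array([235.358, 578.223, 230.338]), 'orientation': array([-1.57 ,  0.002,  1.184]), 'force': array([ 0.208, -0.167,  0.716]), 'torque': array([-0.011, -0.008, -0.049]), 'finger_gap': np.float64(0.998)} 18.700000000000003
scene [ 875. -591. 1223.] 452.46678709613974 [[0.81, 0.59, -0.0], [0.49, -0.68, -0.55], [-0.32, 0.45, -0.84]]
side [ -278. -1057.  1030.] 538.8094911919483 [[0.78, -0.62, -0.02], [-0.36, -0.42, -0.83], [0.51, 0.66, -0.55]]
wrist [165. 608. 373.] 402.40200814245145 [[0.38, 0.93, -0.0], [0.88, -0.36, 0.3], [0.28, -0.12, -0.95]]
```

View pics/scene0.png

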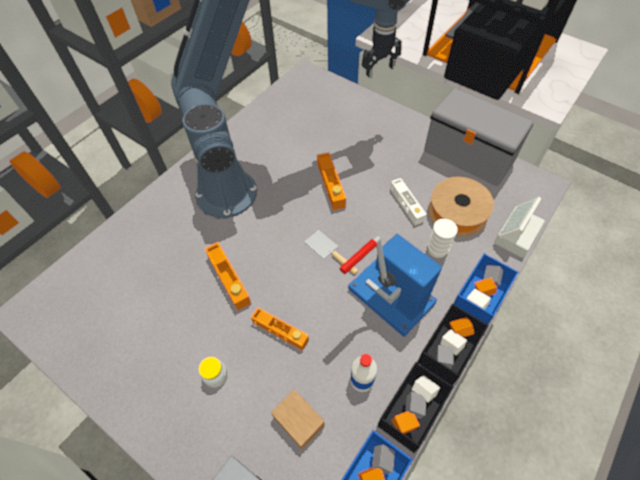

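View pics/side0.png

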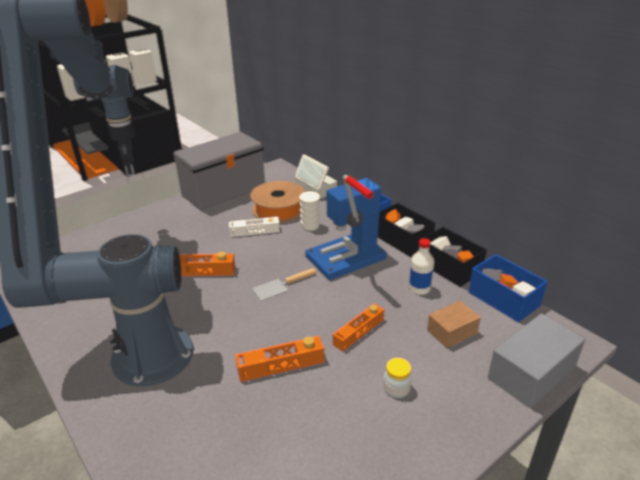

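Candidates for the orange bracket in the scene view are (331,180), (227,276) and (280,328). The white one is at (408,200). The press is at (395,285), with its lever handle at (360,255). Next I measure their sizes.

```bash
python3 - <<'E'
from h import *
for n in ('scene','side'):
    im=np.load(f'pics/{n}.npz'); f=im['frame']; hsv=cv2.cvtColor(f,cv2.COLOR_BGR2HSV)
    m=cv2.inRange(hsv,(5,150,90),(22,255,255)); m=cv2.morphologyEx(m,cv2.MORPH_CLOSE,np.ones((5,5)))
    for c in cv2.findContours(m,0,2)[0]:
        if cv2.contourArea(c)<300: continue
        P=np.array([ray(im,*p[0],20)[:2] for p in c],np.float32)
        r=cv2.minAreaRect(P); bp=np.round(c[:,0].mean(0))
        if abs(r[0][0])<1100 and abs(r[0][1])<900: print(n,bp,np.round(r[0]),np.round(r[1]),round(r[2]))
    if n=='scene':
        for u,v in [(349,287),(402,333),(436,297)]: print('base30',np.round(ray(im,u,v,30)))
        for u,v in [(342,270),(378,240)]: print('handle330',np.round(ray(im,u,v,330)))
s=np.load('pics/scene.npz')['frame']; d=np.load('pics/side.npz')['frame']
cv2.imwrite('pics/c1.png',np.hstack([cv2.resize(s[210:360,190:450],(520,300),interpolation=2).copy()]))
a=cv2.resize(s[210:350,335:450],(400,487),interpolation=2); b=cv2.resize(d[165:285,295:395],(400,480),interpolation=2)
cv2.imwrite('pics/press.png',np.hstack([a[:480],b]))
E
```

```text
scene [406. 421.] [ 885. -289.] [61. 48.] 58
scene [462. 326.] [887.  23.] [63. 55.] 50
scene [279. 328.] [ 469. -282.] [177.  45.] 6
scene [227. 275.] [ 233. -241.] [ 48. 246.] 68
scene [331. 181.] [269. 246.] [ 56. 255.] 51
scene [ 35. 174.] [-592. -339.] [ 75. 261.] 83
scene [142.  99.] [-583.  160.] [ 76. 282.] 64
scene [241.  39.] [-530.  688.] [ 72. 241.] 31
scene [118.  22.] [-1094.   444.] [ 78. 220.] 61
base30 [559. -65.  30.]
base30 [759. -96.  30.]
base30 [783.  57.  30.]
handle330 [ 601. -171.  330.]
handle330 [624. -55. 330.]
side [280. 358.] [ 244. -240.] [ 94. 224.] 68
side [358. 326.] [ 473. -281.] [197.  61.] 6
side [210. 261.] [292. 236.] [118. 184.] 53
side [278. 211.] [651. 351.] [109. 156.] 55
```

View pics/press.png

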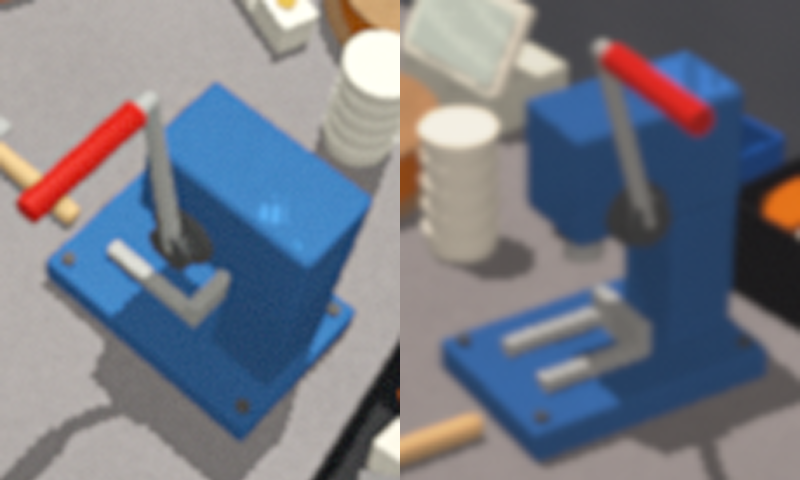

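The 170 mm orange bracket is the one at scene pixel (280,328), with its bushing at the right-hand end (297,335). The other two measure about 250 mm. In the press crop the front opens towards the robot and the handle is on the -y side. I'll fit the press pose from the clicked corners and plan the move.

```bash
cat >> h.py <<'E'
from scipy.optimize import least_squares
def rz(a): return np.array([[np.cos(a),-np.sin(a)],[np.sin(a),np.cos(a)]])
def w(pose,X): return np.r_[rz(pose[2])@np.asarray(X[:2],float)+pose[:2],X[2]]
def fit(obs,p0):  # obs: list of (im,(u,v),X local)
    f=lambda p: np.concatenate([proj(im,w(p,X))-uv for im,uv,X in obs])
    r=least_squares(f,p0,loss='soft_l1',x_scale=[1,1,.01]); return r.x,f(r.x).reshape(-1,2)
def delta(cur,psi,tgt):  # world shift -> tool cm for tool yaw psi (rad)
    d=(np.asarray(tgt,float)-cur)/10; x=np.array([np.cos(psi),np.sin(psi)]);z=np.array([-np.sin(psi),np.cos(psi)])
    return dict(dx=round(float(d[:2]@x),2),dy=round(float(-d[2]),2),dz=round(float(d[:2]@z),2))
E
python3 - <<'E'
from h import *
S=dict(np.load('pics/scene.npz'));D=dict(np.load('pics/side.npz'))
hx,hz=20-160*np.cos(np.radians(75)),175+160*np.sin(np.radians(75))
obs=[(S,(349.4,285.3),(-90,-75,30)),(S,(404,332.2),(130,-75,30)),(S,(436.5,299.7),(130,75,30)),
(S,(375.3,242.2),(hx,-68,hz)),(S,(344.2,269.5),(hx,-178,hz)),
(D,(305.75,250.75),(-90,75,30)),(D,(330,276),(-90,-75,30)),(D,(386,252.5),(130,-75,30)),(D,(347.5,178),(hx,-68,hz)),(D,(370.8,195),(hx,-178,hz))]
p,r=fit(obs,[650,-20,-.15]); print(np.round(p,3)); print(np.round(r,1).tolist())
np.save('press.npy',p)
print('grip',w(p,(hx,-120,hz)),'place tcp',w(p,(-108,0,30+26-18.7)))
for a,b in [((235,578,231),(430,300,231)),((430,300,231),(450,0,231)),((450,0,231),(430,-275,231))]: print(delta(a,np.radians(67.8),b))
E
```

```text
[ 6.51244e+02 -1.66000e-01 -1.50000e-01]
[[-2.0, -0.7], [1.3, 2.1], [1.7, -0.7], [-0.8, -0.3], [-2.0, 1.7], [-1.2, -1.8], [-1.2, -2.9], [1.6, -1.5], [0.4, 0.5], [-0.1, -0.1]]
grip [ 612.13579604 -115.61747504  329.54813221] place tcp [544.45708254  15.9775039   37.3       ]
{'dx': -18.37, 'dy': -0.0, 'dz': -28.56}
{'dx': -27.02, 'dy': -0.0, 'dz': -13.19}
{'dx': -26.22, 'dy': -0.0, 'dz': -8.54}
```

Call:
send_rows(
  rows=[
    {"dx":-3.1,"dz":-4.8},
    {"dx":-3.1,"dz":-4.8},
    {"dx":-3.1,"dz":-4.8},
    {"dx":-3.1,"dz":-4.8},
    {"dx":-3.1,"dz":-4.8},
  ],
)

```text
$.rows[0]: bad value
```

Call:
send_rows(
  rows=[
    {"dx":-3.0,"dz":-4.6},
    {"dx":-5.4,"dz":-2.6},
    {"dx":-5.4,"dz":-2.6},
    {"dx":-5.4,"dz":-2.6},
    {"dx":-5.4,"dz":-2.6},
  ],
)

```text
$.rows[0]: bad value
```

Call:
send_rows(
  rows=[
    {"dx":-5.4,"dz":-2.7},
    {"dx":-5.2,"dz":-1.7},
    {"dx":-5.2,"dz":-1.7},
    {"dx":-5.2,"dz":-1.7},
    {"dx":-5.2,"dz":-1.7},
  ],
)

```text
$.rows[0]: bad value
```

Call:
send_rows(
  rows=[
    {"dx":-5.2,"dz":-1.7},
    {"yaw":-9.5},
    {"yaw":-9.5},
    {"yaw":-9.0},
    {},
  ],
)

```text
$.rows[0]: bad value
```

```bash
python3 - <<'E'
from h import *
o=arm.get_obs(); print({k:np.round(o[k],3) for k in ('time','eef_pos','orientation','joint_positions','force')})
im=grab('wrist'); cv2.imwrite('pics/wrist1.png',im['frame'])
E
```

```text
{'time': np.float64(0.15), 'eef_pos': array([235.432, 578.361, 230.541]), 'orientation': array([-1.571,  0.002,  1.184]), 'joint_positions': array([ 1.006,  0.528,  1.434, -0.   ,  1.181, -0.179]), 'force': array([ 0.178, -0.263,  0.894])}
```

View pics/wrist1.png

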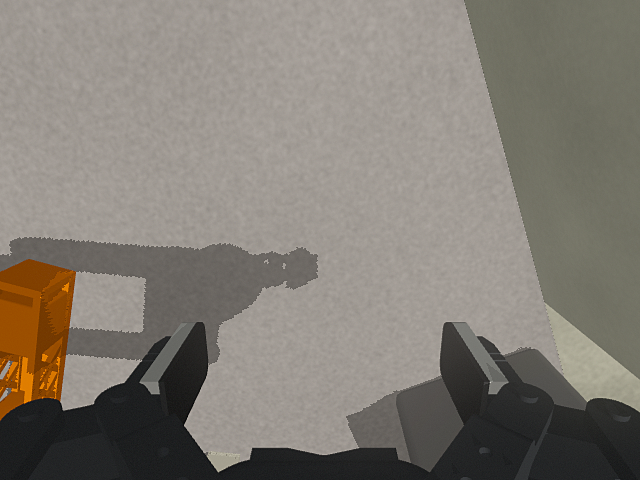

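The move calls were refused, probably because each row needs every field. This view shows only the start position: the fingers are at the bottom and a long orange bracket is at lower left. I'll resend with full rows.

Call:
send_rows(
  rows=[
    {"dx":-3.1,"dy":0,"dz":-4.8,"yaw":0,"gripper":0},
    {"dx":-3.1,"dy":0,"dz":-4.8,"yaw":0,"gripper":0},
    {"dx":-3.1,"dy":0,"dz":-4.8,"yaw":0,"gripper":0},
    {"dx":-3.1,"dy":0,"dz":-4.8,"yaw":0,"gripper":0},
    {"dx":-3.1,"dy":0,"dz":-4.8,"yaw":0,"gripper":0},
  ],
)

```text
time: 0.82
eef_pos: [400.4, 343.2, 231.3]
orientation: [-1.571, -0.0, 1.184]
force: [1.3, 0.7, 0.3]
finger_gap: 1.002
```

Call:
send_rows(
  rows=[
    {"dx":-3.0,"dy":0,"dz":-4.6,"yaw":0,"gripper":0},
    {"dx":-5.4,"dy":0,"dz":-2.6,"yaw":0,"gripper":0},
    {"dx":-5.4,"dy":0,"dz":-2.6,"yaw":0,"gripper":0},
    {"dx":-5.4,"dy":0,"dz":-2.6,"yaw":0,"gripper":0},
    {"dx":-5.4,"dy":0,"dz":-2.6,"yaw":0,"gripper":0},
  ],
)

```text
time: 1.45
eef_pos: [445.6, 58.5, 231.4]
orientation: [-1.571, -0.0, 1.184]
force: [1.8, -0.6, 0.7]
finger_gap: 1.005
```

Call:
send_rows(
  rows=[
    {"dx":-5.4,"dy":0,"dz":-2.7,"yaw":0,"gripper":0},
    {"dx":-5.2,"dy":0,"dz":-1.7,"yaw":0,"gripper":0},
    {"dx":-5.2,"dy":0,"dz":-1.7,"yaw":0,"gripper":0},
    {"dx":-5.2,"dy":0,"dz":-1.7,"yaw":0,"gripper":0},
    {"dx":-5.2,"dy":0,"dz":-1.7,"yaw":0,"gripper":0},
  ],
)

```text
time: 2.08
eef_pos: [434.4, -220.0, 231.4]
orientation: [-1.571, -0.0, 1.184]
force: [0.8, -1.0, -0.4]
finger_gap: 1.0
```

Call:
send_rows(
  rows=[
    {"dx":-5.2,"dy":0,"dz":-1.7,"yaw":0,"gripper":0},
    {"dx":0,"dy":0,"dz":0,"yaw":-9.5,"gripper":0},
    {"dx":0,"dy":0,"dz":0,"yaw":-9.5,"gripper":0},
    {"dx":0,"dy":0,"dz":0,"yaw":-9,"gripper":0},
    {"dx":0,"dy":0,"dz":0,"yaw":0,"gripper":0},
  ],
)

```text
time: 2.7
eef_pos: [430.8, -272.7, 231.2]
orientation: [-1.571, -0.0, 1.671]
force: [0.5, -0.1, -0.1]
finger_gap: 1.0
```

```bash
python3 - <<'E'
from h import *
o=arm.get_obs(); print({k:np.round(o[k],3) for k in ('time','eef_pos','orientation','joint_positions','force')})
im=grab('wrist'); cv2.imwrite('pics/wrist2.png',im['frame'])
f=im['frame']; hsv=cv2.cvtColor(f,cv2.COLOR_BGR2HSV)
m=cv2.inRange(hsv,(5,150,200),(16,255,255)); m=cv2.morphologyEx(m,cv2.MORPH_CLOSE,np.ones((25,25)))
for c in cv2.findContours(m,0,2)[0]:
    if cv2.contourArea(c)<1500: continue
    P=np.array([ray(im,*p[0],40)[:2] for p in c],np.float32); r=cv2.minAreaRect(P)
    print(c[:,0].mean(0),r)
E
```

```text
{'time': np.float64(2.7), 'eef_pos': array([ 430.786, -272.69 ,  231.198]), 'orientation': array([-1.571, -0.   ,  1.671]), 'joint_positions': array([-0.784,  0.374,  1.718,  0.   ,  1.051, -2.454]), 'force': array([ 0.527, -0.052, -0.14 ])}
```

View pics/wrist2.png

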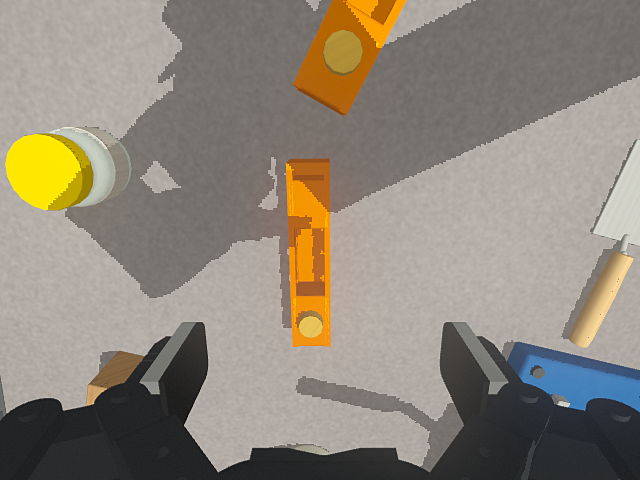

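The close view shows the 170 mm bracket at pixels x 287–330, y 158–346, with its brass bushing at (311,326), towards the press side. The larger bracket is above it at (345,50).

```bash
python3 - <<'E'
from h import *
im=dict(np.load('pics/wrist.npz')); hsv=cv2.cvtColor(im['frame'],cv2.COLOR_BGR2HSV)
m=cv2.inRange(hsv,(5,150,60),(22,255,255))
n,l,st,ce=cv2.connectedComponentsWithStats(m); k=l[340,300]; print(st[k])
C=[]
for v in (170,190,210,300,320,340):
    x=np.where(l[v]==k)[0]; a=ray(im,x[0],v,40);b=ray(im,x[-1]+1,v,40); C.append((a+b)[:2]/2); print(v,x[0],x[-1],np.round(a[:2],1),np.round(b[:2],1),round(np.linalg.norm(a-b),1))
C=np.array(C); k1=np.polyfit(C[:,0],C[:,1],1); yaw=np.arctan(k1[0])
y=cv2.inRange(hsv,(20,60,100),(30,200,255)); y[:,:280]=0;y[:300]=0;y[:,340:]=0;y[350:]=0
mo=cv2.moments(y,True); bu=(mo['m10']/mo['m00'],mo['m01']/mo['m00']); B=ray(im,*bu,52)
print('bush',bu,mo['m00'],B,'axis y at bush',np.polyval(k1,B[0]),'yaw',np.degrees(yaw))
e=ray(im,311,st[l[340,300]][1]+st[l[340,300]][3],40); print('end',e)
G=B[:2]-108*np.array([np.cos(yaw),np.sin(yaw)]);print('grip',G)
cur=arm.get_obs(); print(delta(cur['eef_pos'],cur['orientation'][2],[*G,26-18.7]))
E
```

```text
[ 286  159   45  188 7388]
170 286 329 [ 395.4 -307.5] [ 391.8 -271.7] 36.0
190 287 329 [ 411.7 -305.5] [ 408.1 -269.9] 35.7
210 288 329 [ 428.5 -303.4] [ 424.9 -268.2] 35.4
300 291 329 [ 510.9 -294.5] [ 507.3 -259.4] 35.3
320 292 329 [ 530.9 -292. ] [ 527.3 -257.3] 35.0
340 292 330 [ 551.6 -290.4] [ 547.9 -254.1] 36.5
bush (310.66348448687353, 325.9403341288783) 419.0 [ 528.71130917 -274.60843757   52.        ] axis y at bush -274.66900677031293 yaw 6.277738730804857
end [ 557.17296879 -272.05883117   40.        ]
grip [ 421.35892947 -286.41803418]
{'dx': -1.27, 'dy': 22.39, 'dz': 1.08}
```

Call:
send_rows(
  rows=[
    {"dx":-0.6,"dy":4,"dz":0.5,"yaw":-0.5,"gripper":0},
    {"dx":-0.6,"dy":5,"dz":0.5,"yaw":0,"gripper":0},
    {"dx":0,"dy":5,"dz":0.1,"yaw":0,"gripper":0},
    {"dx":0,"dy":5,"dz":0,"yaw":0,"gripper":0},
    {"dx":0,"dy":3.2,"dz":0,"yaw":0,"gripper":0},
  ],
  newtons=30,
)

```text
time: 3.38
eef_pos: [420.8, -285.3, 7.1]
orientation: [-1.569, -0.002, 1.679]
force: [0.8, -0.7, -0.4]
finger_gap: 0.996
```

Call:
send_rows(
  rows=[
    {"dx":0,"dy":0,"dz":0,"yaw":0,"gripper":1},
    {"dx":0,"dy":0,"dz":0,"yaw":0,"gripper":1},
    {"dx":0,"dy":0,"dz":0,"yaw":0,"gripper":1},
    {"dx":0,"dy":0,"dz":0,"yaw":0,"gripper":1},
    {"dx":0,"dy":0,"dz":0,"yaw":0,"gripper":1},
  ],
  newtons=30,
)

```text
time: 4.0
eef_pos: [422.2, -286.7, 11.0]
orientation: [-1.573, 0.003, 1.681]
force: [0.1, 0.7, 7.9]
finger_gap: 0.417
```

Call:
send_rows(
  rows=[
    {"dx":0,"dy":-2,"dz":0,"yaw":0,"gripper":1},
    {"dx":0,"dy":-4,"dz":0,"yaw":0,"gripper":1},
    {"dx":0,"dy":-5,"dz":0,"yaw":0,"gripper":1},
    {"dx":0,"dy":-5,"dz":0,"yaw":0,"gripper":1},
    {"dx":2,"dy":-4,"dz":0,"yaw":0,"gripper":1},
  ],
)

```text
time: 4.62
eef_pos: [419.5, -267.2, 211.9]
orientation: [-1.573, 0.003, 1.68]
force: [0.4, 1.0, -1.7]
finger_gap: 0.414
```

Call:
send_rows(
  rows=[
    {"dx":4,"dy":-2,"dz":0,"yaw":3,"gripper":1},
    {"dx":5,"dy":0,"dz":0,"yaw":4,"gripper":1},
    {"dx":5,"dy":0,"dz":0,"yaw":4,"gripper":1},
    {"dx":5,"dy":0,"dz":0,"yaw":4,"gripper":1},
    {"dx":5,"dy":0,"dz":0,"yaw":0,"gripper":1},
  ],
)

```text
time: 5.25
eef_pos: [422.9, -25.3, 229.7]
orientation: [-1.571, 0.0, 1.418]
force: [0.4, 0.2, -0.9]
finger_gap: 0.413
```

Call:
send_rows(
  rows=[
    {"dx":4,"dy":0,"dz":0,"yaw":0,"gripper":1},
    {"dx":2,"dy":0,"dz":0,"yaw":0,"gripper":1},
    {"dx":0,"dy":0,"dz":0,"yaw":0,"gripper":1},
    {"dx":0,"dy":0,"dz":0,"yaw":0,"gripper":1},
  ],
)

```text
time: 5.75
eef_pos: [432.5, 32.0, 229.4]
orientation: [-1.571, 0.0, 1.42]
force: [-0.1, 0.4, -2.2]
finger_gap: 0.415
```

```bash
python3 - <<'E'
from h import *
o=arm.get_obs(); print({k:np.round(o[k],3) for k in ('time','eef_pos','orientation','joint_positions','force','finger_gap')})
im=grab('wrist'); f=im['frame'].copy()
p=np.load('press.npy')
for X in [(-90,-75,30),(-90,75,30),(-55,22,42),(-55,34,42),(-55,-22,42),(-55,-34,42)]: print(X,proj(im,w(p,X)).round(1))
cv2.imwrite('pics/wrist3.png',f)
E
```

```text
{'time': np.float64(5.75), 'eef_pos': array([432.524,  31.957, 229.415]), 'orientation': array([-1.571,  0.   ,  1.42 ]), 'joint_positions': array([-1.850e-01,  2.740e-01,  1.892e+00, -1.000e-03,  9.750e-01,
       -1.604e+00]), 'force': array([-0.121,  0.421, -2.202]), 'finger_gap': np.float64(0.415)}
(-90, -75, 30) [246.9 347.1]
(-90, 75, 30) [402.3 347.3]
(-55, 22, 42) [347.4 385.8]
(-55, 34, 42) [359.9 385.9]
(-55, -22, 42) [301.7 385.8]
(-55, -34, 42) [289.3 385.8]
```

View pics/wrist3.png

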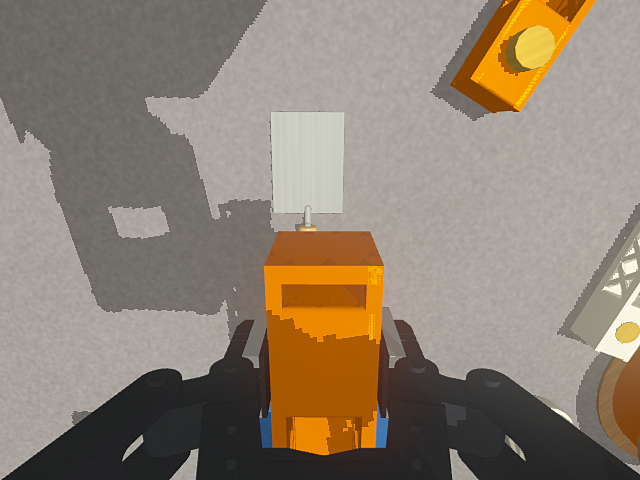

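The held bracket hides the press here. It's square in the jaws, with its rear edge at x 265–384. I'll step up and to the side for one clear look at the base and guides.

Call:
send_rows(
  rows=[
    {"dx":4.4,"dy":-3.4,"dz":0,"yaw":0,"gripper":1},
    {"dx":4.4,"dy":-3.4,"dz":0,"yaw":0,"gripper":1},
    {"dx":4.4,"dy":-3.4,"dz":0,"yaw":0,"gripper":1},
    {"dx":4.4,"dy":-3.4,"dz":0,"yaw":0,"gripper":1},
    {"dx":4.4,"dy":-3.4,"dz":0,"yaw":0,"gripper":1},
  ],
)

```text
time: 6.42
eef_pos: [466.3, 249.9, 400.3]
orientation: [-1.571, 0.0, 1.418]
force: [0.3, -1.0, -2.2]
finger_gap: 0.414
```

Call:
send_rows(
  rows=[
    {"dx":0,"dy":0,"dz":0,"yaw":0,"gripper":1},
    {"dx":0,"dy":0,"dz":0,"yaw":0,"gripper":1},
  ],
)

```text
time: 6.68
eef_pos: [465.5, 248.5, 398.2]
orientation: [-1.569, 0.002, 1.419]
force: [-0.4, -0.7, -1.9]
finger_gap: 0.417
```

```bash
python3 - <<'E'
from h import *
o=arm.get_obs(); print({k:np.round(o[k],3) for k in ('time','eef_pos','orientation')})
im=grab('wrist'); f=im['frame'].copy()
p=np.load('press.npy')
for X in [(-90,-75,30),(-90,75,30),(-55,22,42),(-55,34,42),(-55,-22,42),(-55,-34,42)]: print(X,proj(im,w(p,X)).round(1))
cv2.imwrite('pics/wrist4.png',cv2.resize(f[240:440,60:327],(800,600),interpolation=cv2.INTER_CUBIC))
E
```

```text
{'time': np.float64(6.675), 'eef_pos': array([465.466, 248.477, 398.215]), 'orientation': array([-1.569,  0.002,  1.419])}
(-90, -75, 30) [109.9 281.6]
(-90, 75, 30) [219.6 281.7]
(-55, 22, 42) [180.5 308.8]
(-55, 34, 42) [189.3 308.8]
(-55, -22, 42) [148.3 308.8]
(-55, -34, 42) [139.5 308.8]
```

View pics/wrist4.png

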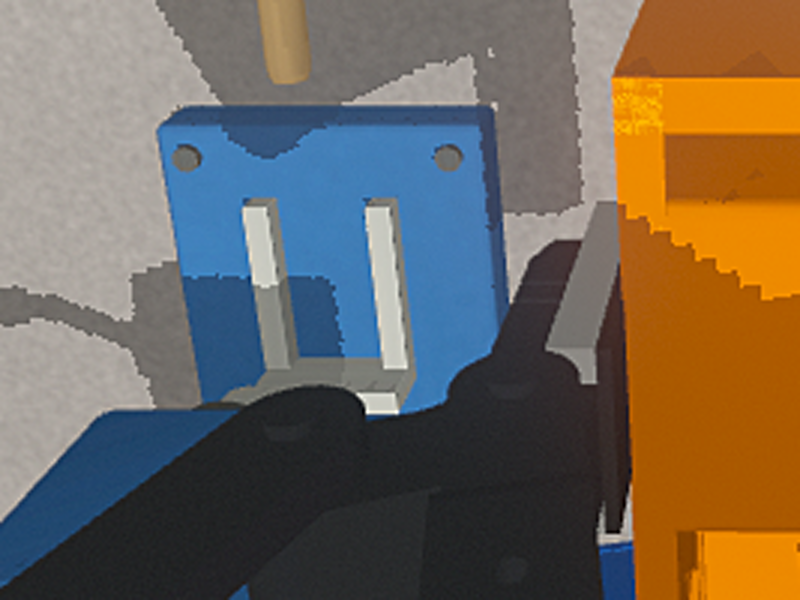

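The guides' top front corners are at crop (243,207), (269,207), (366,207) and (391,207). The base's front corners are at (160,125) and (483,122). I'll refit with these.

```bash
python3 - <<'E'
from h import *
im=dict(np.load('pics/wrist.npz')); p0=np.load('press.npy')
c=lambda a,b:(60+a/3,240+b/3)
obs=[(im,c(243,207),(-55,-34,42)),(im,c(269,207),(-55,-22,42)),(im,c(366,207),(-55,22,42)),(im,c(391,207),(-55,34,42)),(im,c(160,125),(-90,-75,30)),(im,c(485,123),(-90,75,30)),(im,c(291,366),(30,-22,42)),(im,c(384,366),(30,22,42))]
p,r=fit(obs,p0); print(p0,p); print(r.round(1).tolist()); np.save('press.npy',p)
# bracket in hand: rear top edge corners, bushing end hidden
o=arm.get_obs(); cur=o['eef_pos']; ps=o['orientation'][2]
hx,hz=-21.4,329.5
print('yaw tool',np.degrees(ps),'want',90+np.degrees(p[2]))
t1=w(p,(-235,0,100)); print('standoff',t1,delta(cur,ps,t1)); print('tcp place',w(p,(-108,0,41)),'handle',w(p,(hx,-120,hz)))
E
```

```text
[ 6.51243701e+02 -1.66166248e-01 -1.50040753e-01] [ 6.51259197e+02  1.76338189e+00 -1.54130239e-01]
[[0.1, -0.5], [0.2, -0.4], [0.1, -0.3], [0.5, -0.2], [-1.8, -0.4], [-0.4, 0.7], [0.4, 0.8], [0.2, 0.9]]
yaw tool 81.23659999275078 want 81.16898783530303
standoff [419.04502049  37.84074796 100.        ] {'dx': -21.49, 'dy': 29.78, 'dz': 1.36}
tcp place [544.53949022  18.34361821  41.        ] handle [ 611.69039973 -113.5287267   329.5       ]
```

Call:
send_rows(
  rows=[
    {"dx":-3.0,"dy":3.8,"dz":0.2,"yaw":0,"gripper":1},
    {"dx":-3.5,"dy":4.5,"dz":0.2,"yaw":0,"gripper":1},
    {"dx":-3.5,"dy":4.5,"dz":0.2,"yaw":0,"gripper":1},
    {"dx":-3.5,"dy":4.5,"dz":0.2,"yaw":0,"gripper":1},
    {"dx":-3.5,"dy":4.5,"dz":0.2,"yaw":0,"gripper":1},
  ],
)

```text
time: 7.35
eef_pos: [429.0, 80.9, 179.7]
orientation: [-1.57, 0.0, 1.418]
force: [2.2, -0.6, -2.4]
finger_gap: 0.417
```

Call:
send_rows(
  rows=[
    {"dx":-3.0,"dy":4.5,"dz":0.2,"yaw":0,"gripper":1},
    {"dx":-1.5,"dy":3.5,"dz":0.1,"yaw":0,"gripper":1},
    {"dx":0,"dy":2.5,"dz":0,"yaw":0,"gripper":1},
    {"dx":0,"dy":1.2,"dz":0,"yaw":0,"gripper":1},
    {"dx":0,"dy":0,"dz":0,"yaw":0,"gripper":1},
  ],
)

```text
time: 7.98
eef_pos: [420.1, 38.7, 63.8]
orientation: [-1.569, 0.0, 1.419]
force: [0.1, -0.7, -2.0]
finger_gap: 0.416
```

```bash
cat > st.py <<'E'
from h import *
import sys
o=arm.get_obs(); p=np.load('press.npy'); X=[float(a) for a in sys.argv[1:4]]
e=o['eef_pos']; print('t',round(float(o['time']),2),'tcp',e.round(1),'yaw err deg',round(float(np.degrees(o['orientation'][2]-p[2])-90),2),'F',o['force'].round(1),'gap',round(float(o['finger_gap']),3))
print('tcp in press',(rz(-p[2])@(e[:2]-p[:2])).round(1),round(float(e[2]),1),delta(e,o['orientation'][2],w(p,X)))
E
python3 st.py -109 0 63
```

```text
t 7.97 tcp [420.1  38.7  63.8] yaw err deg 0.11 F [ 0.1 -0.7 -2. ] gap 0.416
tcp in press [-234.1    1.1] 63.8 {'dx': -0.13, 'dy': 0.08, 'dz': -12.51}
```

Call:
send_rows(
  rows=[
    {"dx":-0.1,"dy":0,"dz":-2.5,"yaw":0,"gripper":1},
    {"dx":0,"dy":0,"dz":-3,"yaw":0,"gripper":1},
    {"dx":0,"dy":0,"dz":-3,"yaw":0,"gripper":1},
    {"dx":0,"dy":0,"dz":-2.5,"yaw":0,"gripper":1},
    {"dx":0,"dy":0,"dz":-1.5,"yaw":0,"gripper":1},
  ],
)

```text
time: 8.6
eef_pos: [546.4, 19.1, 65.9]
orientation: [-1.575, 0.0, 1.42]
force: [-0.3, 0.4, -2.0]
finger_gap: 0.414
```

```bash
python3 st.py -109 0 42; python3 - <<'E'
from h import *
im=grab('scene'); a=cv2.resize(im['frame'][220:340,300:440],(700,600),interpolation=2); cv2.imwrite('pics/ins.png',a)
E
```

```text
t 8.6 tcp [546.4  19.1  65.9] yaw err deg 0.2 F [-0.3  0.4 -2. ] gap 0.414
tcp in press [-106.3    1.1] 65.9 {'dx': -0.11, 'dy': 2.39, 'dz': 0.27}
```

View pics/ins.png

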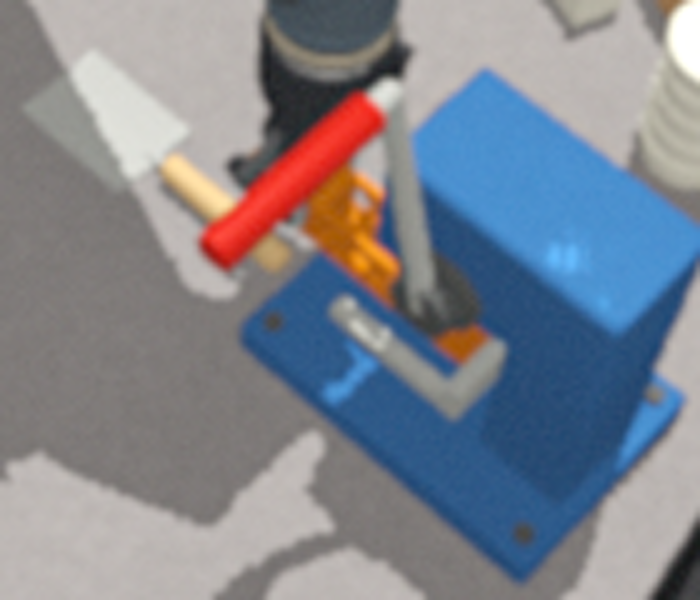

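The bracket is lined up between the guides, with its front end near the back stop and the lever still up. I'll lower it now.

Call:
send_rows(
  rows=[
    {"dx":-0.1,"dy":0.5,"dz":0.2,"yaw":0.2,"gripper":1},
    {"dx":0,"dy":0.7,"dz":0,"yaw":0,"gripper":1},
    {"dx":0,"dy":0.6,"dz":0,"yaw":0,"gripper":1},
    {"dx":0,"dy":0.3,"dz":0,"yaw":0,"gripper":1},
    {"dx":0,"dy":0,"dz":0,"yaw":0,"gripper":1},
  ],
)

```text
time: 9.28
eef_pos: [541.9, 18.8, 42.9]
orientation: [-1.57, -0.0, 1.416]
force: [0.2, -0.3, -1.9]
finger_gap: 0.414
```

```bash
python3 st.py -109 0 41
```

```text
t 9.28 tcp [541.9  18.8  42.9] yaw err deg -0.03 F [ 0.2 -0.3 -1.9] gap 0.414
tcp in press [-110.7   -0. ] 42.9 {'dx': 0.0, 'dy': 0.19, 'dz': -0.17}
```

Call:
send_rows(
  rows=[
    {"dx":0,"dy":0,"dz":-0.2,"yaw":0,"gripper":1},
    {"dx":0,"dy":0.2,"dz":0,"yaw":0,"gripper":1},
    {"dx":0,"dy":0,"dz":0,"yaw":0,"gripper":1},
  ],
)

```text
time: 9.65
eef_pos: [544.5, 18.3, 41.4]
orientation: [-1.572, 0.0, 1.416]
force: [-0.4, -0.2, -0.9]
finger_gap: 0.414
```

```bash
python3 st.py -109 0 41
```

```text
t 9.65 tcp [544.5  18.3  41.4] yaw err deg -0.03 F [-0.4 -0.2 -0.9] gap 0.414
tcp in press [-108.   -0.] 41.4 {'dx': 0.0, 'dy': 0.04, 'dz': 0.1}
```

Call:
send_rows(
  rows=[
    {"dx":0,"dy":0.1,"dz":0,"yaw":0,"gripper":1},
    {"dx":0,"dy":0,"dz":0,"yaw":0,"gripper":0.3},
    {"dx":0,"dy":0,"dz":0,"yaw":0,"gripper":0.3},
    {"dx":0,"dy":0,"dz":0,"yaw":0,"gripper":0.3},
    {"dx":0,"dy":0,"dz":0,"yaw":0,"gripper":0.3},
  ],
)

```text
time: 10.28
eef_pos: [544.1, 18.4, 40.3]
orientation: [-1.571, 0.0, 1.416]
force: [0.7, -1.0, -0.0]
finger_gap: 0.7
```

Call:
send_rows(
  rows=[
    {"dx":0,"dy":0,"dz":0,"yaw":0,"gripper":0.2},
    {"dx":0,"dy":-1,"dz":0,"yaw":0,"gripper":0.2},
    {"dx":0,"dy":-3,"dz":0,"yaw":0,"gripper":0.2},
    {"dx":0,"dy":-4,"dz":0.5,"yaw":0,"gripper":0.2},
    {"dx":0,"dy":-4,"dz":2,"yaw":0,"gripper":0.2},
  ],
)

```text
time: 10.9
eef_pos: [520.4, 21.9, 162.2]
orientation: [-1.573, 0.0, 1.416]
force: [0.2, -0.2, 0.6]
finger_gap: 0.797
```

```bash
python3 st.py -150 0 400; python3 - <<'E'
from h import *
im=grab('side'); p=np.load('press.npy')
a=cv2.resize(im['frame'][175:285,290:400],(600,600),interpolation=cv2.INTER_CUBIC)
for X in [(0,0,82),(-21.4,-68,329.5),(-21.4,-178,329.5)]:
    q=(proj(im,w(p,X))-[290,175])*600/110; print(X,q.round()); 
cv2.imwrite('pics/placed.png',a)
E
```

```text
t 10.9 tcp [520.4  21.9 162.2] yaw err deg -0.05 F [ 0.2 -0.2  0.6] gap 0.797
tcp in press [-132.4   -0.2] 162.2 {'dx': 0.01, 'dy': -23.78, 'dz': 1.76}
(0, 0, 82) [274. 344.]
(-21.4, -68, 329.5) [313.  18.]
(-21.4, -178, 329.5) [436. 107.]
```

View pics/placed.png

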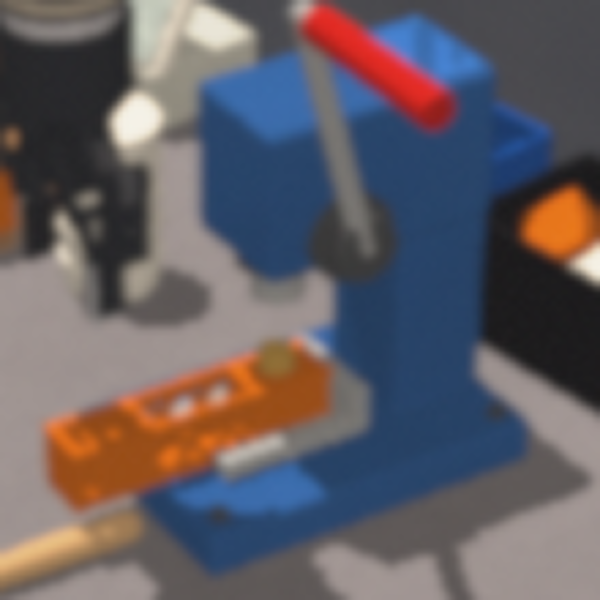

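The bracket lies flat between the guides, with the bushing top at crop (278,350) against (274,344) predicted, so under the ram to about 3 mm. The handle ends also match the fit. I'll raise the tool and turn it for the handle.

Call:
send_rows(
  rows=[
    {"dx":0,"dy":-5,"dz":1,"yaw":9,"gripper":0},
    {"dx":0,"dy":-5.5,"dz":0,"yaw":9,"gripper":0},
    {"dx":0,"dy":-5.5,"dz":0,"yaw":9,"gripper":0},
    {"dx":0,"dy":-5.5,"dz":0,"yaw":9,"gripper":0},
    {"dx":0,"dy":-5,"dz":0,"yaw":9,"gripper":0},
  ],
)

```text
time: 11.58
eef_pos: [508.9, 23.9, 428.0]
orientation: [-1.572, -0.001, 0.626]
force: [1.3, 0.1, -0.6]
finger_gap: 1.002
```

Call:
send_rows(
  rows=[
    {"dx":0,"dy":0,"dz":0,"yaw":9,"gripper":0},
    {"dx":0,"dy":0,"dz":0,"yaw":9,"gripper":0},
    {"dx":0,"dy":0,"dz":0,"yaw":9,"gripper":0},
    {"dx":0,"dy":0,"dz":0,"yaw":9,"gripper":0},
    {"dx":0,"dy":0,"dz":0,"yaw":9,"gripper":0},
  ],
)

```text
time: 12.2
eef_pos: [508.9, 23.9, 425.6]
orientation: [-1.571, -0.0, -0.16]
force: [-0.7, -0.6, -0.6]
finger_gap: 1.0
```

```bash
python3 st.py -21.4 -120 400
```

```text
t 12.2 tcp [508.9  23.9 425.6] yaw err deg -90.32 F [-0.7 -0.6 -0.6] gap 1.0
tcp in press [-144.    0.] 425.6 {'dx': 12.33, 'dy': 2.56, 'dz': -11.93}
```

Call:
send_rows(
  rows=[
    {"dx":2.3,"dy":0,"dz":-2.4,"yaw":-0.3,"gripper":0},
    {"dx":3,"dy":0,"dz":-3,"yaw":0,"gripper":0},
    {"dx":3,"dy":0,"dz":-3,"yaw":0,"gripper":0},
    {"dx":3,"dy":0,"dz":-2.5,"yaw":0,"gripper":0},
    {"dx":1,"dy":0,"dz":-1,"yaw":0,"gripper":0},
  ],
)

```text
time: 12.82
eef_pos: [613.8, -113.8, 424.8]
orientation: [-1.571, 0.001, -0.151]
force: [-0.7, 0.9, -0.3]
finger_gap: 0.996
```

```bash
python3 st.py -21.4 -120 310; python3 - <<'E'
from h import *
im=grab('wrist'); p=np.load('press.npy'); hsv=cv2.cvtColor(im['frame'],cv2.COLOR_BGR2HSV)
m=cv2.inRange(hsv,(0,150,60),(4,255,255))|cv2.inRange(hsv,(172,150,60),(180,255,255))
vs=np.where(m.sum(1)>255*5)[0]; print(vs.min(),vs.max())
for v in np.linspace(vs.min()+5,vs.max()-3,6).astype(int):
    x=np.where(m[v])[0]; P=ray(im,x.mean(),v,329.5); print(v,x[0],x[-1],'press frame',(rz(-p[2])@(P[:2]-p[:2])).round(1))
cv2.imwrite('pics/handle.png',im['frame'])
E
```

```text
t 12.82 tcp [ 613.8 -113.8  424.8] yaw err deg -89.82 F [-0.7  0.9 -0.3] gap 0.996
tcp in press [ -19.3 -120. ] 424.8 {'dx': -0.21, 'dy': 11.48, 'dz': -0.0}
171 344
176 300 335 press frame [-21.7 -72.9]
209 301 335 press frame [-21.4 -92.5]
242 301 335 press frame [ -21.4 -113.2]
275 302 335 press frame [ -21.1 -134.9]
308 302 463 press frame [  15.4 -157.7]
341 306 330 press frame [ -21.4 -182.1]
```

Call:
send_rows(
  rows=[
    {"dx":-0.1,"dy":2,"dz":0,"yaw":-0.2,"gripper":0},
    {"dx":0,"dy":3,"dz":0,"yaw":0,"gripper":0},
    {"dx":0,"dy":3,"dz":0,"yaw":0,"gripper":0},
    {"dx":0,"dy":2.5,"dz":0,"yaw":0,"gripper":0},
    {"dx":0,"dy":1,"dz":0,"yaw":0,"gripper":0},
  ],
)

```text
time: 13.5
eef_pos: [610.7, -110.6, 309.2]
orientation: [-1.57, 0.003, -0.145]
force: [0.0, -0.3, -0.2]
finger_gap: 1.001
```

Call:
send_rows(
  rows=[
    {"dx":0,"dy":0,"dz":0,"yaw":0,"gripper":0.5},
    {"dx":0,"dy":0,"dz":0,"yaw":0,"gripper":0.6},
  ],
  newtons=60,
)

```text
time: 13.75
eef_pos: [612.9, -112.1, 311.8]
orientation: [-1.571, -0.002, -0.146]
force: [0.9, 0.3, 0.5]
finger_gap: 0.609
```

```bash
python3 st.py -21.4 -120 310.5
```

```text
t 13.75 tcp [ 612.9 -112.1  311.8] yaw err deg -89.51 F [0.9 0.3 0.5] gap 0.609
tcp in press [ -20.5 -118.4] 311.8 {'dx': -0.1, 'dy': 0.13, 'dz': -0.16}
```

Call:
send_rows(
  rows=[
    {"dx":-0.1,"dy":0.1,"dz":-0.1,"yaw":0.5,"gripper":0.7},
    {"dx":0,"dy":0,"dz":0,"yaw":0,"gripper":1},
    {"dx":0,"dy":0,"dz":0,"yaw":0,"gripper":1},
    {"dx":0,"dy":0,"dz":0,"yaw":0,"gripper":1},
  ],
  newtons=60,
)

```text
time: 14.25
eef_pos: [610.5, -113.1, 310.3]
orientation: [-1.571, 0.001, -0.155]
force: [-4.1, 0.3, 5.4]
finger_gap: 0.235
```

```bash
python3 st.py -21.4 -120 310.5; python3 - <<'E'
import numpy as np
from math import *
# cumulative arc displacement (cm) in tool axes dx (=press x), dy (=down), every 0.06 rad
th0=radians(75)
f=lambda q:(-16*cos(th0-q),-16*sin(th0-q))
qs=np.arange(0,1.2001,.06); P=np.array([f(q) for q in qs]); D=np.diff(P,axis=0)
for q,d in zip(qs[1:],D): print(round(q,2),d.round(2).tolist(),end=' ')
E
```

```text
t 14.25 tcp [ 610.5 -113.1  310.3] yaw err deg -90.03 F [-4.1  0.3  5.4] gap 0.235
tcp in press [ -22.7 -119.7] 310.3 {'dx': 0.13, 'dy': -0.02, 'dz': -0.03}
0.06 [-0.92, 0.28] 0.12 [-0.9, 0.33] 0.18 [-0.88, 0.38] 0.24 [-0.85, 0.44] 0.3 [-0.83, 0.49] 0.36 [-0.8, 0.54] 0.42 [-0.76, 0.58] 0.48 [-0.73, 0.63] 0.54 [-0.69, 0.67] 0.6 [-0.65, 0.71] 0.66 [-0.6, 0.75] 0.72 [-0.56, 0.78] 0.78 [-0.51, 0.81] 0.84 [-0.46, 0.84] 0.9 [-0.41, 0.87] 0.96 [-0.36, 0.89] 1.02 [-0.3, 0.91] 1.08 [-0.25, 0.93] 1.14 [-0.19, 0.94] 1.2 [-0.13, 0.95]
```

Call:
send_rows(
  rows=[
    {"dx":-0.5,"dy":0.1,"dz":0,"yaw":0,"gripper":1},
    {"dx":-0.9,"dy":0.3,"dz":0,"yaw":0,"gripper":1},
    {"dx":-0.9,"dy":0.35,"dz":0,"yaw":0,"gripper":1},
    {"dx":-0.85,"dy":0.4,"dz":0,"yaw":0,"gripper":1},
    {"dx":-0.85,"dy":0.45,"dz":0,"yaw":0,"gripper":1},
  ],
)

```text
time: 14.88
eef_pos: [577.0, -108.1, 296.5]
orientation: [-1.572, -0.017, -0.155]
force: [6.6, -0.4, 8.2]
finger_gap: 0.238
```

```bash
cat > lv.py <<'E'
from h import *
o=arm.get_obs(); p=np.load('press.npy'); e=o['eef_pos']; a=rz(-p[2])@(e[:2]-p[:2]); z=e[2]+18.7
dx,dz=20-a[0],z-175; th=np.arctan2(dz,dx)
print('tcp press',a.round(1),'grasp z',round(float(z),1),'r',round(float(np.hypot(dx,dz)),1),'q',round(float(np.radians(75)-th),3),'F',o['force'].round(1),'gap',o['finger_gap'].round(3),'t',round(float(o['time']),2))
for q in (.3,.6,.9,1.0,1.1,1.13,1.16): 
    t=np.radians(75)-q; print(q,round(float((20-160*np.cos(t)-a[0])/10),2),round(float(-(175+160*np.sin(t)-z)/10),2),end=' | ')
E
python3 lv.py
```

```text
Traceback (most recent call last):
  File "lv.py", line 4, in <module>
    print('tcp press',a.round(1),'grasp z',round(float(z),1),'r',round(float(np.hypot(dx,dz)),1),'q',round(float(np.radians(75)-th),3),'F',o['force'].round(1),'gap',o['finger_gap'].round(3),'t',round(float(o['time']),2))
                                                                                                                                                                     ^^^^^^^^^^^^^^^^^^^^^
AttributeError: 'float' object has no attribute 'round'
```

```bash
sed -i "s/o\['finger_gap'\].round(3)/round(float(o['finger_gap']),3)/" lv.py; python3 lv.py
```

```text
tcp press [ -56.5 -120. ] grasp z 315.2 r 159.8 q 0.238 F [ 6.6 -0.4  8.2] gap 0.238 t 14.88
0.3 -0.87 0.48 | 0.6 -4.49 3.61 | 0.9 -7.03 7.66 | 1.0 -7.59 9.16 | 1.1 -8.0 10.7 | 1.13 -8.09 11.18 | 1.16 -8.17 11.65 |
```

Call:
send_rows(
  rows=[
    {"dx":-0.8,"dy":0.5,"dz":0,"yaw":0,"gripper":1},
    {"dx":-0.8,"dy":0.55,"dz":0,"yaw":0,"gripper":1},
    {"dx":-0.75,"dy":0.6,"dz":0,"yaw":0,"gripper":1},
    {"dx":-0.7,"dy":0.65,"dz":0,"yaw":0,"gripper":1},
    {"dx":-0.7,"dy":0.7,"dz":0,"yaw":0,"gripper":1},
  ],
)

```text
time: 15.5
eef_pos: [540.3, -102.5, 265.9]
orientation: [-1.572, -0.017, -0.155]
force: [6.9, 0.7, 4.7]
finger_gap: 0.236
```

Call:
send_rows(
  rows=[
    {"dx":-0.6,"dy":0.7,"dz":0,"yaw":0,"gripper":1},
    {"dx":-0.6,"dy":0.75,"dz":0,"yaw":0,"gripper":1},
    {"dx":-0.55,"dy":0.8,"dz":0,"yaw":0,"gripper":1},
    {"dx":-0.5,"dy":0.8,"dz":0,"yaw":0,"gripper":1},
  ],
)

```text
time: 16.0
eef_pos: [518.0, -99.1, 235.3]
orientation: [-1.572, -0.016, -0.155]
force: [6.0, 0.3, 6.3]
finger_gap: 0.235
```

```bash
python3 lv.py
```

```text
tcp press [-116.2 -120.2] grasp z 254.0 r 157.5 q 0.783 F [6.  0.3 6.3] gap 0.235 t 16.0
0.3 5.1 -5.64 | 0.6 1.48 -2.52 | 0.9 -1.06 1.54 | 1.0 -1.62 3.04 | 1.1 -2.03 4.58 | 1.13 -2.12 5.05 | 1.16 -2.2 5.53 |
```

Call:
send_rows(
  rows=[
    {"dx":-0.5,"dy":0.8,"dz":0,"yaw":0,"gripper":1},
    {"dx":-0.4,"dy":0.8,"dz":0,"yaw":0,"gripper":1},
    {"dx":-0.4,"dy":0.85,"dz":0,"yaw":0,"gripper":1},
    {"dx":-0.3,"dy":0.85,"dz":0,"yaw":0,"gripper":1},
    {"dx":-0.25,"dy":0.85,"dz":0,"yaw":0,"gripper":1},
  ],
  newtons=70,
)

```text
time: 16.62
eef_pos: [500.9, -96.6, 195.2]
orientation: [-1.573, -0.018, -0.156]
force: [4.1, 1.9, 17.5]
finger_gap: 0.238
```

```bash
python3 lv.py
```

```text
tcp press [-133.5 -120.3] grasp z 213.9 r 158.3 q 1.061 F [ 4.1  1.9 17.5] gap 0.238 t 16.62
0.3 6.82 -9.66 | 0.6 3.2 -6.53 | 0.9 0.67 -2.48 | 1.0 0.1 -0.98 | 1.1 -0.31 0.57 | 1.13 -0.4 1.04 | 1.16 -0.48 1.51 |
```

Call:
send_rows(
  rows=[
    {"dx":-0.2,"dy":0.5,"dz":0,"yaw":0,"gripper":1},
    {"dx":-0.1,"dy":0.5,"dz":0,"yaw":0,"gripper":1},
    {"dx":0,"dy":0.3,"dz":0,"yaw":0,"gripper":1},
    {"dx":0,"dy":0.2,"dz":0,"yaw":0,"gripper":1},
  ],
)

```text
time: 17.12
eef_pos: [497.2, -96.1, 180.4]
orientation: [-1.573, -0.017, -0.156]
force: [-0.6, 1.4, 20.6]
finger_gap: 0.237
```

```bash
python3 lv.py
```

```text
tcp press [-137.2 -120.3] grasp z 199.1 r 159.0 q 1.157 F [-0.6  1.4 20.6] gap 0.237 t 17.12
0.3 7.2 -11.14 | 0.6 3.57 -8.01 | 0.9 1.04 -3.96 | 1.0 0.48 -2.46 | 1.1 0.07 -0.91 | 1.13 -0.03 -0.44 | 1.16 -0.1 0.03 |
```

Call:
send_rows(
  rows=[
    {"dx":0,"dy":0.2,"dz":0,"yaw":0,"gripper":1},
    {"dx":0,"dy":0.2,"dz":0,"yaw":0,"gripper":1},
    {"dx":0,"dy":0,"dz":0,"yaw":0,"gripper":1},
    {"dx":0,"dy":0,"dz":0,"yaw":0,"gripper":1},
  ],
)

```text
time: 17.62
eef_pos: [496.2, -95.8, 175.3]
orientation: [-1.573, -0.013, -0.155]
force: [3.9, 0.8, 13.9]
finger_gap: 0.236
```

```bash
python3 lv.py; python3 - <<'E'
from h import *
im=grab('side'); p=np.load('press.npy')
a=cv2.resize(im['frame'][175:285,290:400],(600,600),interpolation=cv2.INTER_CUBIC)
for q in (0.9,1.0,1.08,1.13):
    t=np.radians(75)-q
    print(q,[((proj(im,w(p,(20-160*np.cos(t),y,175+160*np.sin(t))))-[290,175])*600/110).round().tolist() for y in (-68,-178)])
cv2.imwrite('pics/down.png',a)
E
```

```text
tcp press [-138.3 -120.2] grasp z 194.0 r 159.4 q 1.189 F [ 3.9  0.8 13.9] gap 0.236 t 17.62
0.3 7.3 -11.64 | 0.6 3.68 -8.52 | 0.9 1.15 -4.46 | 1.0 0.59 -2.96 | 1.1 0.18 -1.42 | 1.13 0.08 -0.95 | 1.16 0.01 -0.47 | 0.9 [[137.0, 226.0], [250.0, 327.0]]
1.0 [[128.0, 254.0], [241.0, 356.0]]
1.08 [[123.0, 276.0], [235.0, 379.0]]
1.13 [[121.0, 290.0], [232.0, 393.0]]
```

View pics/down.png

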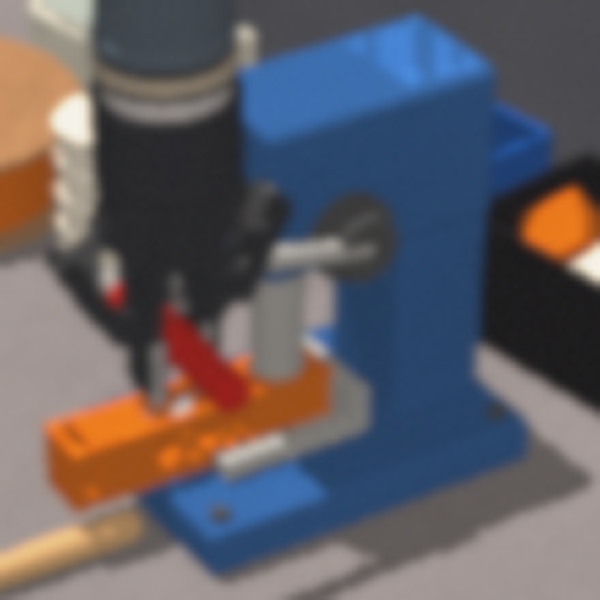

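The ram is down flush on the bracket top. The handle end is at crop (233,393), which matches q = 1.13 at (232,393), so the lever is at its stop and the pads have slipped a few mm down the handle. I'll grip a little firmer, hold, then ease back.

Call:
send_rows(
  rows=[
    {"dx":0,"dy":0,"dz":0,"yaw":0,"gripper":1},
    {"dx":0,"dy":0.1,"dz":0,"yaw":0,"gripper":1},
    {"dx":0,"dy":0.1,"dz":0,"yaw":0,"gripper":1},
    {"dx":0,"dy":0,"dz":0,"yaw":0,"gripper":1},
  ],
  newtons=100,
)

```text
time: 18.18
eef_pos: [495.9, -95.8, 173.6]
orientation: [-1.573, -0.013, -0.155]
force: [1.8, 1.8, 16.0]
finger_gap: 0.231
```

```bash
python3 lv.py
```

```text
tcp press [-138.6 -120.2] grasp z 192.3 r 159.5 q 1.2 F [ 1.8  1.8 16. ] gap 0.231 t 18.18
0.3 7.33 -11.81 | 0.6 3.71 -8.69 | 0.9 1.18 -4.63 | 1.0 0.61 -3.13 | 1.1 0.2 -1.59 | 1.13 0.11 -1.12 | 1.16 0.03 -0.64 |
```

Call:
send_rows(
  rows=[
    {"dx":0.05,"dy":-0.5,"dz":0,"yaw":0,"gripper":1},
    {"dx":0.15,"dy":-0.7,"dz":0,"yaw":0,"gripper":1},
    {"dx":0.2,"dy":-0.8,"dz":0,"yaw":0,"gripper":1},
    {"dx":0.25,"dy":-0.8,"dz":0,"yaw":0,"gripper":1},
    {"dx":0.3,"dy":-0.8,"dz":0,"yaw":0,"gripper":1},
  ],
)

```text
time: 18.8
eef_pos: [504.3, -97.0, 206.2]
orientation: [-1.572, -0.008, -0.155]
force: [15.3, -2.2, -15.3]
finger_gap: 0.234
```

```bash
python3 lv.py
```

```text
tcp press [-130.  -120.1] grasp z 224.9 r 158.1 q 0.988 F [ 15.3  -2.2 -15.3] gap 0.234 t 18.8
0.3 6.48 -8.55 | 0.6 2.86 -5.43 | 0.9 0.32 -1.37 | 1.0 -0.24 0.13 | 1.1 -0.65 1.67 | 1.13 -0.74 2.14 | 1.16 -0.82 2.62 |
```

Call:
send_rows(
  rows=[
    {"dx":0.5,"dy":-0.7,"dz":0,"yaw":0,"gripper":1},
    {"dx":0.5,"dy":-0.75,"dz":0,"yaw":0,"gripper":1},
    {"dx":0.5,"dy":-0.75,"dz":0,"yaw":0,"gripper":1},
    {"dx":0.55,"dy":-0.75,"dz":0,"yaw":0,"gripper":1},
  ],
  newtons=70,
)

```text
time: 19.3
eef_pos: [517.7, -98.9, 235.2]
orientation: [-1.572, 0.008, -0.154]
force: [-3.2, -4.1, -3.8]
finger_gap: 0.233
```

```bash
python3 lv.py
```

```text
tcp press [-116.5 -119.9] grasp z 253.9 r 157.7 q 0.785 F [-3.2 -4.1 -3.8] gap 0.233 t 19.3
0.3 5.13 -5.65 | 0.6 1.5 -2.52 | 0.9 -1.03 1.53 | 1.0 -1.59 3.03 | 1.1 -2.0 4.57 | 1.13 -2.1 5.04 | 1.16 -2.17 5.52 |
```

Call:
send_rows(
  rows=[
    {"dx":0.6,"dy":-0.75,"dz":0,"yaw":0,"gripper":1},
    {"dx":0.6,"dy":-0.7,"dz":0,"yaw":0,"gripper":1},
    {"dx":0.65,"dy":-0.7,"dz":0,"yaw":0,"gripper":1},
    {"dx":0.7,"dy":-0.65,"dz":0,"yaw":0,"gripper":1},
    {"dx":0.7,"dy":-0.6,"dz":0,"yaw":0,"gripper":1},
  ],
)

```text
time: 19.92
eef_pos: [544.0, -102.9, 269.4]
orientation: [-1.572, 0.022, -0.153]
force: [-15.8, -3.2, 6.3]
finger_gap: 0.234
```

```bash
python3 lv.py; python3 - <<'E'
from h import *
im=grab('side'); p=np.load('press.npy'); hsv=cv2.cvtColor(im['frame'],cv2.COLOR_BGR2HSV)
m=cv2.inRange(hsv,(0,150,60),(3,255,255))|cv2.inRange(hsv,(172,150,60),(180,255,255))
n,l,s,c=cv2.connectedComponentsWithStats(m)
for i in range(1,n):
    if s[i][4]>20 and s[i][0]<385: print(s[i])
for q in (.3,.35,.4,.45,.5):
    t=np.radians(75)-q; print(q,proj(im,w(p,(20-160*np.cos(t),-178,175+160*np.sin(t)))).round(1))
E
```

```text
tcp press [ -89.9 -119.9] grasp z 288.1 r 157.7 q 0.509 F [-15.8  -3.2   6.3] gap 0.234 t 19.93
0.3 2.47 -2.23 | 0.6 -1.15 0.89 | 0.9 -3.69 4.95 | 1.0 -4.25 6.44 | 1.1 -4.66 7.99 | 1.13 -4.75 8.46 | 1.16 -4.83 8.94 | [335 200  17  18 129]
0.3 [355.9 205.4]
0.35 [353.8 207.5]
0.4 [351.7 209.8]
0.45 [349.7 212.1]
0.5 [347.7 214.4]
```

Call:
send_rows(
  rows=[
    {"dx":0.55,"dy":-0.75,"dz":0,"yaw":0,"gripper":1},
    {"dx":0.7,"dy":-0.65,"dz":0,"yaw":0,"gripper":1},
    {"dx":0.75,"dy":-0.6,"dz":0,"yaw":0,"gripper":1},
    {"dx":0.8,"dy":-0.5,"dz":0,"yaw":0,"gripper":1},
  ],
)

```text
time: 20.48
eef_pos: [575.5, -107.7, 294.9]
orientation: [-1.572, 0.013, -0.154]
force: [-7.6, -2.1, 5.4]
finger_gap: 0.234
```

```bash
python3 lv.py
```

```text
tcp press [ -58.1 -119.8] grasp z 313.6 r 159.1 q 0.251 F [-7.6 -2.1  5.4] gap 0.234 t 20.48
0.3 -0.71 0.32 | 0.6 -4.34 3.44 | 0.9 -6.87 7.5 | 1.0 -7.43 8.99 | 1.1 -7.84 10.54 | 1.13 -7.94 11.01 | 1.16 -8.01 11.49 |
```

Call:
send_rows(
  rows=[
    {"dx":0.75,"dy":-0.45,"dz":0,"yaw":0,"gripper":1},
    {"dx":0.75,"dy":-0.4,"dz":0,"yaw":0,"gripper":1},
    {"dx":0.75,"dy":-0.35,"dz":0,"yaw":0,"gripper":1},
    {"dx":0.7,"dy":-0.25,"dz":0,"yaw":0,"gripper":1},
    {"dx":0.5,"dy":-0.15,"dz":0,"yaw":0,"gripper":1},
  ],
)

```text
time: 21.1
eef_pos: [610.2, -113.0, 311.5]
orientation: [-1.571, 0.011, -0.155]
force: [-4.9, -2.0, 3.7]
finger_gap: 0.233
```

Call:
send_rows(
  rows=[
    {"dx":0.1,"dy":0,"dz":0,"yaw":0,"gripper":1},
    {"dx":0,"dy":0,"dz":0,"yaw":0,"gripper":1},
  ],
)

```text
time: 21.35
eef_pos: [610.4, -113.0, 311.5]
orientation: [-1.571, 0.012, -0.154]
force: [-9.8, -1.5, 9.0]
finger_gap: 0.232
```

```bash
python3 lv.py; python3 - <<'E'
from h import *
im=grab('side'); p=np.load('press.npy'); hsv=cv2.cvtColor(im['frame'],cv2.COLOR_BGR2HSV)
m=cv2.inRange(hsv,(0,150,60),(3,255,255))|cv2.inRange(hsv,(172,150,60),(180,255,255))
n,l,s,c=cv2.connectedComponentsWithStats(m)
for i in range(1,n):
    if s[i][4]>20 and s[i][0]<385: print(s[i])
i0=np.load('pics/side.npz')
for q in (0,.05,.1):
    t=np.radians(75)-q; print(q,proj(im,w(p,(20-160*np.cos(t),-178,175+160*np.sin(t)))).round(1))
E
```

```text
tcp press [ -22.8 -119.7] grasp z 330.2 r 161.0 q 0.007 F [-9.8 -1.5  9. ] gap 0.232 t 21.35
0.3 -4.24 1.98 | 0.6 -7.87 5.1 | 0.9 -10.4 9.16 | 1.0 -10.96 10.65 | 1.1 -11.37 12.2 | 1.13 -11.47 12.67 | 1.16 -11.54 13.14 | [358 183  15  16 116]
0 [370.  194.7]
0.05 [367.5 196.2]
0.1 [365.1 197.8]
```

Call:
send_rows(
  rows=[
    {"dx":0.1,"dy":0,"dz":0,"yaw":0,"gripper":1},
    {"dx":0,"dy":0,"dz":0,"yaw":0,"gripper":0.74},
    {"dx":0,"dy":0,"dz":0,"yaw":0,"gripper":0.7},
    {"dx":0,"dy":0,"dz":0,"yaw":0,"gripper":0.5},
    {"dx":0,"dy":0,"dz":0,"yaw":0,"gripper":0.2},
  ],
)

```text
time: 22.02
eef_pos: [616.8, -113.4, 310.8]
orientation: [-1.57, -0.0, -0.155]
force: [-0.1, -0.4, -0.2]
finger_gap: 0.695
```

Call:
send_rows(
  rows=[
    {"dx":0,"dy":0,"dz":0,"yaw":0,"gripper":0},
    {"dx":0,"dy":-0.5,"dz":0,"yaw":0,"gripper":0},
    {"dx":0,"dy":-2,"dz":0,"yaw":0,"gripper":0},
    {"dx":0,"dy":-3.5,"dz":0,"yaw":0,"gripper":0},
    {"dx":0,"dy":-4,"dz":0,"yaw":0,"gripper":0},
  ],
)

```text
time: 22.65
eef_pos: [616.4, -113.7, 411.5]
orientation: [-1.57, 0.001, -0.155]
force: [2.2, -1.0, -0.3]
finger_gap: 0.999
```

Call:
send_rows(
  rows=[
    {"dx":-3,"dy":-2,"dz":0,"yaw":0,"gripper":0},
    {"dx":-4,"dy":0,"dz":0,"yaw":0,"gripper":0},
    {"dx":-4,"dy":0,"dz":0,"yaw":0,"gripper":0},
    {"dx":-3,"dy":0,"dz":0,"yaw":0,"gripper":0},
    {"dx":0,"dy":0,"dz":0,"yaw":0,"gripper":0},
  ],
)

```text
time: 23.28
eef_pos: [476.9, -91.7, 431.8]
orientation: [-1.571, -0.001, -0.155]
force: [0.5, -0.2, 0.4]
finger_gap: 1.0
```

```bash
python3 st.py -21.4 -120 400; python3 - <<'E'
from h import *
im=grab('side'); i2=grab('scene')
a=cv2.resize(im['frame'][170:280,290:400],(400,400),interpolation=cv2.INTER_CUBIC);b=cv2.resize(i2['frame'][210:340,310:440],(400,400),interpolation=cv2.INTER_CUBIC)
cv2.imwrite('pics/final.png',np.hstack([a,b]))
E
```

```text
t 23.27 tcp [476.9 -91.7 431.8] yaw err deg -90.05 F [ 0.5 -0.2  0.4] gap 1.0
tcp in press [-157.9 -119.1] 431.8 {'dx': 13.65, 'dy': 3.18, 'dz': -0.07}
```

View pics/final.png

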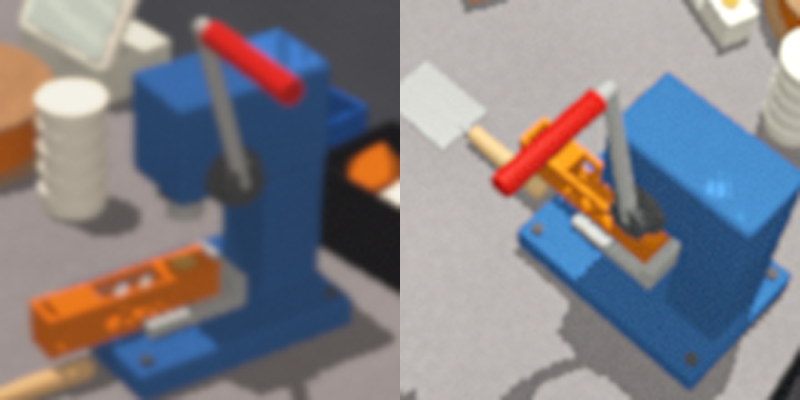

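The bushing at (185,263) in the left half is now flush. The bracket is flat between the guides, the lever is back up at rest, and the robot is clear. I'm handing it in.

```bash
python3 -c "
from cell import arm
print(arm.sign_off())"
```

```text
the job is handed in; nothing more can be done
None
```

The job is handed in. I gripped the 170 mm orange bracket at 30 N, laid it between the press guides and let go. I then pulled the lever to its stop, held it there for about a second, eased it back up over about 3 s and let go. Sign-off gave no verdict.

**Checks before signing off:**
- **Placing:** after release, the bushing top was about 1 pixel from the predicted ram axis in the side view, roughly 3 mm.
- **Pressing:** at full pull, the handle end was where it should be for 1.13 rad. The ram was down on the bracket.
- **Final picture:** the bushing looks flush, the bracket lies flat between the guides, and the lever is up at rest. The robot touches nothing, and I saw no bystander near the press moved. The bottle, box and jar were outside the final crops. The clock read 23 s.

**What disagreed or was less certain:**
- **Lever angle:** the hand's position gave about 1.19–1.20 rad at the stop, but the picture gave 1.13. The pads had slipped several mm down the handle, so I trusted the picture.
- **Side loads:** easing the lever up at 100 N grip put up to about 20 N of side load on it. I dropped the grip to 70 N and corrected the arc.
- **Refused calls:** the first four move calls were refused because every row needs all its fields. Nothing moved.

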